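# Release a module latch with the service pin

## Task

Take the service pin (the slim steel rod with a wide disc collar under a plain round black handle) out of the tool rack and push it straight down through the narrow slot in the module case's cover until its collar sits flat on the cover, so that the latch tab hidden inside is pressed down. Let go and leave the pin standing upright in the slot, to keep the cover unlatched. Leave the spray can standing where it is.

Things in the scene. Friction and masses are not known exactly. Their poses are not given: they have to be found in the camera images.
- pin_handle (a point): Centre of the pin's black handle (mm: 24 dia, 70 tall). Under it a steel disc collar, 52 dia, 6 thick, underside 41 below this point, resting on the rack (top at 100); then a steel rod, 10 dia, 50 long, tip 91 below this point. 160 g. z up; at start y runs along the row of 3 rack tools 80 apart (pin in any place; others: T-key, fat screwdriver, up to 80 high), x across it, free for fingers.
- slot (a point): Centre of the slot's mouth in the flat aluminium cover (top at 85 mm) of a fixed black ribbed case, 150 x 190. Slot 40 long along x, 22 wide along y, straight walls, 35 deep to the latch tab; z up. The case's middle is 35 away along +y. The round plug and the square connector (16 high) on the cover's other half are no openings; the cover is flat for 40 around the slot.
- latch (a joint): How far the hidden tab at the slot's bottom is pressed down (m). At 0 its top is 35 mm under the cover's top; it ends at 0.019; starts at 0 to 0.003. No spring: it yields to a steady push of about 8 N and stays where left; the pin's weight alone does not move it. With the collar on the cover the pin has pressed it to 0.015.
- can_center (a point): Half-way up a standing spray can, a bystander: white and grey, 60 mm diameter, 154 mm tall with its yellow nozzle, 300 g, on the bench beyond rack and case.
Not all that is in view belongs to the job. Leave any green or turquoise look-alike of the part that bears pin_handle alone.

How it is judged:
By the outcome, as a careful person would: the job done as asked, in the order asked, and still so for the second after the job is handed in, with the robot touching nothing.
It also fails if it takes over 37 s, if anything falls off the work surface, if the arm or the gripper's body presses on something with over 40 N, if the wrist force passes 120 N, or if a joint passes its speed limit or range.

## Robot

A 6-joint arm with a two-finger parallel gripper is mounted at the origin on the work surface. World frame = base frame: x ahead of the robot, y to its left, z up, the work surface at z = 0. Lengths are in mm, angles in degrees, forces in N, time in s.
With the tool pointing down it reaches from about 350 to 850 mm from the base axis. Payload 8.1 kg.
Tool frame: the origin (TCP) lies midway between the tips of the shut fingers; the grasp point (between the pads) lies 19 mm behind it; x points along the fingers, y is the direction in which the jaws open and shut, and the axes are right-handed (so a half turn about x gives the same grasp; the last joint's range is limited). The gripper opens to 85 mm and grips with 20 to 120 N. Pads are 22 mm wide; open, the fingers measure 114 mm over their backs; the gripper's body (76 mm by 85 mm) begins 54 mm behind the grasp point. The pads swing forward as they close: fully open they stand 13 mm farther back than shut.
Start: joints at [65.008, 7.471, 85.268, -0, 87.261, -4.893], TCP at [206.168, 563.471, 204.892] pointing down, gripper open.
Joint ranges: [-169.43, 169.43], [-51.17, 129.36], [1.28, 143.12], [-76.62, 256.62], [0, 156.53], [-152.29, 152.29]. Speed limits (degrees/s): [136.94, 136.94, 159.86, 180, 180, 180].

## Interface

Orientations are given as [roll, pitch, yaw] about the fixed x, y, z axes, in that order (R = Rz(yaw) Ry(pitch) Rx(roll)).
In Python, from bench import sense, snapshot, hand_in gives the robot as it stands.
- The arm moves only by the tool drive_tool, never from a script. Its argument "deltas" is a list of rows, each a list of 7 numbers: the closure in counts, from 0 (fully open) to 255 (shut), then the shift along the tool's x, y, z in m, then the turn, a rotation vector about the tool's x, y, z in rad. A call has exactly 10 rows; each row is the pose to reach, as a shift and turn from the pose commanded when the call began, along the tool's axes at that moment; what a row does not reach only later rows make up. A row lasts 1/12 s, in which the tool goes at most 41.7 mm and 7.16 degrees, less where a joint would pass 70% of its speed; a pose out of reach is approached as far as the arm can. A call with a gripper value outside its range is refused whole. The fingers move at their own pace and stop on an object; "squeeze" is the grip in N (left out, the last holds). Time passes only in rows, so rows that repeat a pose let the fingers close, or fill a call up. It gives the time, the measured TCP pose, the force and the opening at its end, in the units of the state.
- sense(): the state, without advancing time (a new reading comes with each control period).
- snapshot(name): name is "side" or "top" or "wrist"; returns a dict with "frame" (480x640x3 uint8, blue, green, red), "fx", "fy", "cx", "cy" (pixels), "rvec" (rotation vector, rad) and "tvec" (3), from world to camera coordinates, as OpenCV has them. Camera axes: x right, y down, z forward; pixel columns grow to the right and rows downward; lengths in mm; the calibration is good to about 2 mm. A picture is of the moment at which its call begins. There is no depth.
- hand_in(): hands the job in, once; it reports no verdict.
The state is a dict: "time": time; "joint_pos": joint angles; "qd": joint speeds; "joint_efforts": joint torques, N m; "tool_pos": TCP position; "tcp_rot": TCP orientation; "ft_force": force on the tool from outside, world axes, zero at the start; "wrist_torque": the same for the moment, N m; "finger_gap": finger opening in mm.
Only numpy, scipy, OpenCV 4.12 (cv2) and the standard library are available. Lean on these libraries where they do the work, as an engineer would, in place of code of your own. Each camera call takes 0.05 s, during which the arm holds its last target.

## Working session

There is one attempt and no reset: what is moved stays moved. The work goes in short steps, Python scripts to look and compute and a tool call to move; the robot and the scene stay as the last step left them, time stands still between calls to the robot, and variables do not carry over. Pictures are saved under pics/ and viewed, and the job is handed in when it is done.

Besides the shell and the picture viewer there is one more tool, called after "Call:" in YAML: its name, and indented under it one key for each argument. drive_tool: Moves the arm, as the interface text tells. Its arguments: {"type":"object","properties":{"deltas":{"type":"array","items":{"type":"array","items":{"type":"number"}}},"squeeze":{"type":"number"}},"required":["deltas"]}

```bash
mkdir -p pics
cat > h.py <<'E'
import numpy as np, cv2
from bench import sense, snapshot, hand_in
def save(n,f):
    s=snapshot(n); cv2.imwrite(f'pics/{f}.png',s['frame']); np.savez(f'pics/{f}.npz',**{k:np.array(v) for k,v in s.items()}); return s
def load(f): return dict(np.load(f'pics/{f}.npz'))
def ray(s,u,v):
    R=cv2.Rodrigues(np.array(s['rvec'],float).reshape(3,1))[0]; t=np.array(s['tvec'],float).reshape(3)
    c=-R.T@t; d=R.T@np.array([(u-s['cx'])/s['fx'],(v-s['cy'])/s['fy'],1.0]); return c,d/np.linalg.norm(d)
def plane(s,u,v,z):
    c,d=ray(s,u,v); return c+d*(z-c[2])/d[2]
def tri(a,b):
    (c1,d1),(c2,d2)=a,b
    A=np.stack([d1,-d2],1); x=np.linalg.lstsq(A,c2-c1,rcond=None)[0]
    p,q=c1+d1*x[0],c2+d2*x[1]; return (p+q)/2,np.linalg.norm(p-q)
def proj(s,p):
    return cv2.projectPoints(np.array(p,float).reshape(-1,1,3),np.array(s['rvec'],float),np.array(s['tvec'],float),np.array([[s['fx'],0,s['cx']],[0,s['fy'],s['cy']],[0,0,1]],float),None)[0].reshape(-1,2)
E
python3 - <<'E'
from h import *
print(sense())
for n in('side','top','wrist'):
    s=save(n,n+'0'); print(n,ray(s,320,240))
E
```

```text
{'time': 0.0, 'joint_pos': array([ 6.50071521e+01,  7.51510564e+00,  8.53304320e+01,  6.47005382e-04,
        8.72600356e+01, -4.89346248e+00]), 'qd': array([-0.16082141,  0.03504511, -0.13653216,  0.06366928,  0.05100389,
        0.03871532]), 'joint_efforts': array([ 6.35672623e-04, -5.69393742e+01, -5.00555348e+01, -1.58427383e-04,
        1.45829382e-02,  1.00303151e-05]), 'tool_pos': array([205.91567579, 562.9239497 , 203.83344007]), 'tcp_rot': array([ -95.24416252,   89.89442481, -115.34357947]), 'ft_force': array([ 0.70244993,  0.21461615, -0.3420586 ]), 'wrist_torque': array([-8.89390598e-06, -6.83978793e-02,  9.43362795e-03]), 'finger_gap': 85.42376113311582}
side (array([  31.59007119, -619.97026209,  597.94777668]), array([ 0.60043806,  0.65934424, -0.45248128]))
top (array([ 528.23437062,   33.62239116, 1241.97596304]), array([ 0.07577864, -0.00583513, -0.99710759]))
wrist (array([128.56619394, 592.04220104, 372.08089153]), array([ 0.29581134, -0.13771453, -0.94526735]))
```

View pics/side0.png

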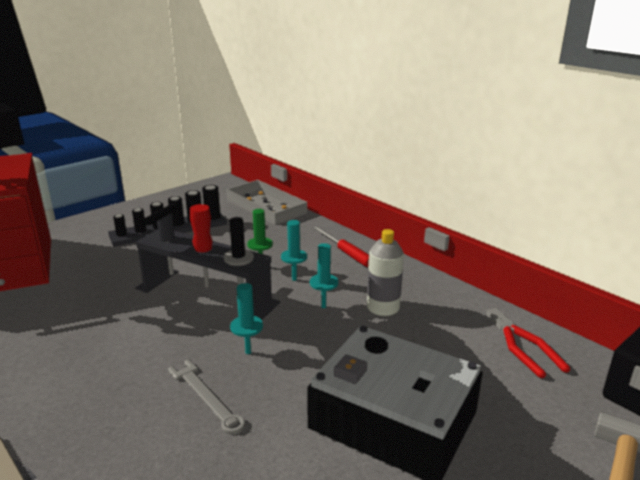

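View pics/top0.png

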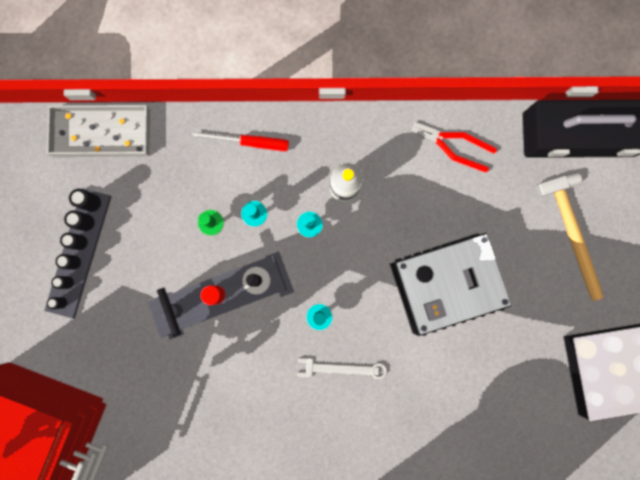

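View pics/wrist0.png

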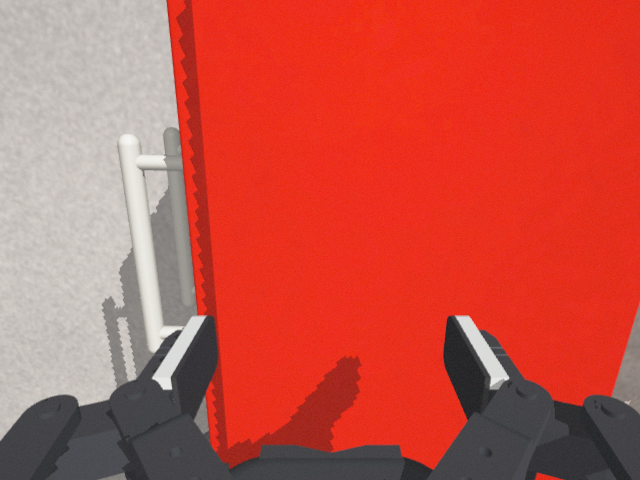

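Run:
```python
from h import *
t=load('top0')['frame'];s=load('side0')['frame']
a=cv2.resize(t[240:350,140:310],None,fx=3.5,fy=3.5,interpolation=cv2.INTER_CUBIC)
b=cv2.resize(s[170:330,90:350],None,fx=3,fy=3,interpolation=cv2.INTER_CUBIC)
cv2.imwrite('pics/c1.png',a);cv2.imwrite('pics/c2.png',b)
c=cv2.resize(t[225:345,380:520],None,fx=5,fy=5,interpolation=cv2.INTER_CUBIC)
cv2.imwrite('pics/c3.png',c)
T=load('top0');S=load('side0')
print('pin top collar',plane(T,256,280,106)); print(plane(T,254,280,176))
print('slot',plane(T,471.5,279,85),'side',plane(S,422,384,85))
print('corners',[plane(T,*p,85).round(1) for p in((395,263),(488,235),(510,302),(417,333))])
print('can',plane(T,346,180,77),plane(T,348,174,154))
```

```text
pin top collar [540.38940503 147.73653744 106.        ]
[539.67410641 144.22175644 176.        ]
slot [ 538.56991465 -262.95787885   85.        ] side [ 533.90425925 -266.26113993   85.        ]
corners [array([ 570.6, -116.7,   85. ]), array([ 622.9, -297.5,   85. ]), array([ 494. , -335.4,   85. ]), array([ 437.2, -155.9,   85. ])]
can [733.92865014 -25.10919352  77.        ] [731.39348684 -25.02762764 154.        ]
```

View pics/c1.png

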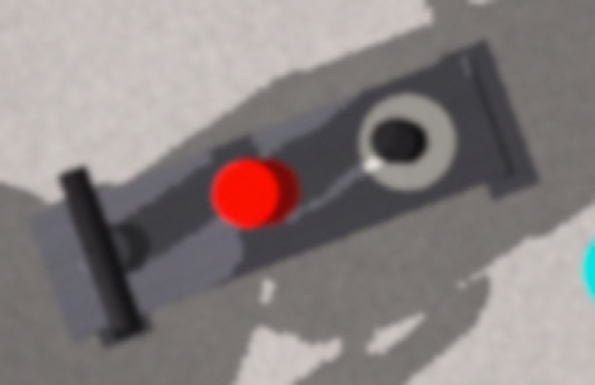

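View pics/c2.png

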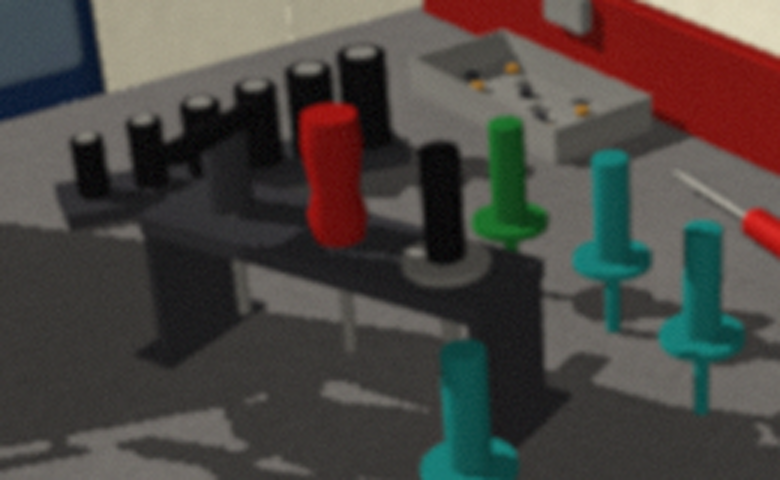

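View pics/c3.png

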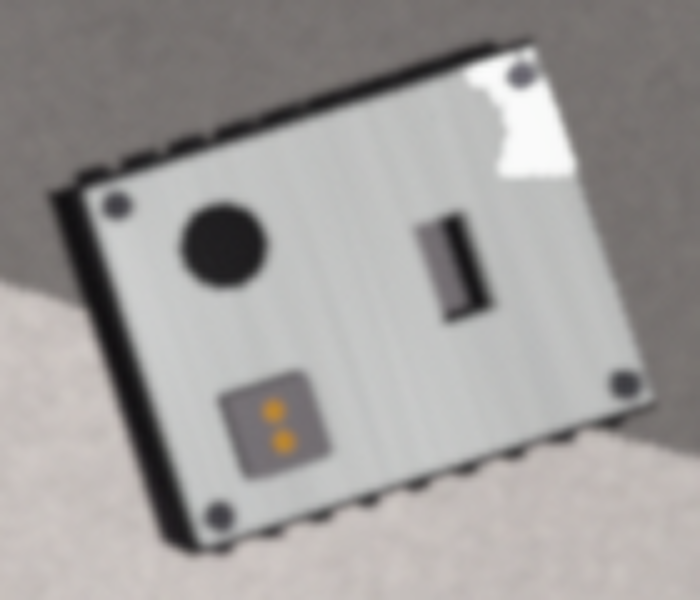

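```bash
cat >> h.py <<'E'
from scipy.spatial.transform import Rotation as Ro
def rpy(a): return Ro.from_euler('xyz',a,degrees=True)
def down(jyaw):
    # tool x down, tool y at world yaw jyaw
    y=np.array([np.cos(np.radians(jyaw)),np.sin(np.radians(jyaw)),0]);x=np.array([0,0,-1.]);return Ro.from_matrix(np.stack([x,y,np.cross(x,y)],1))
def delta(p0,R0,p1,R1):
    return (R0.inv().apply(np.array(p1)-p0)/1000).round(4),(R0.inv()*R1).as_rotvec().round(4)
E
python3 - <<'E'
from h import *
T=load('top0');S=load('side0')
print('side handle z141',plane(S,237.3,238.3,141),'top153.8',plane(T,253.8,280.4,176),'collar',plane(T,256.3,280.6,106))
print('side collar', plane(S,90+446/3,170+262/3,106))
# masks
hsv=cv2.cvtColor(T['frame'],cv2.COLOR_BGR2HSV)
g=cv2.cvtColor(T['frame'],cv2.COLOR_BGR2GRAY)
m=(g<60).astype(np.uint8)[225:345,380:520]; 
n,l,st,c=cv2.connectedComponentsWithStats(m)
for i in range(1,n):
    if st[i,4]>30: print(st[i],c[i]+[380,225])
m=((g>110)&(g<190)).astype(np.uint8)[255:305,235:280]
n,l,st,c=cv2.connectedComponentsWithStats(m)
for i in range(1,n):
    if st[i,4]>30: print('c',st[i],c[i]+[235,255], cv2.minEnclosingCircle(np.argwhere(l==i)[:,::-1].astype(np.float32)))
sl=[plane(T,380+u/5,225+v/5,85) for u,v in((415,225),(462,212),(496,305),(446,322))]
print('slot',np.array(sl).round(1),np.mean(sl,0))
sc=np.array([plane(T,380+u/5,225+v/5,86) for u,v in((117,206),(521,75),(625,384),(220,516))]);print('screws',sc.round(1),sc.mean(0))
d=sc[0]-sc[1]+sc[3]-sc[2];a=np.degrees(np.arctan2(d[1],d[0]))-90;print('case yaw',a)
print('case mid-35y', sc.mean(0)-35*np.array([-np.sin(np.radians(a)),np.cos(np.radians(a)),0]))
r0=plane(T,140+96/3.5,240+255/3.5,175);print('Tkey',r0, 'red',plane(T,140+246/3.5,240+193/3.5,180))
e=[plane(T,140+u/3.5,240+v/3.5,100) for u,v in((75,340),(490,180))];d=e[0]-e[1];print('rack yaw',np.degrees(np.arctan2(d[1],d[0]))-90)
R0=rpy([-95.24416252,89.89442481,-115.34357947]);print(R0.as_matrix().round(3))
y=R0.as_matrix()[:,1];print('jaw yaw',np.degrees(np.arctan2(y[1],y[0])))
E
```

```text
side handle z141 [536.4019685 144.9044884 141.       ] top153.8 [538.97538797 144.57328887 176.        ] collar [539.26171783 147.17446276 106.        ]
side collar [534.34541329 141.47627262 106.        ]
[ 43   9  56  19 132] [450.0530303  243.07575758]
[ 10  34  29  76 371] [403.38814016 295.39083558]
[ 37  42  15  15 175] [424.31428571 273.65142857]
[89 44  8 18 59] [472.57627119 277.45762712]
c [  0   0  30  14 239] [245.68619247 259.32635983] ((14.5, 6.5), 15.890348434448242)
c [  8  12  27  27 407] [256.86486486 280.30958231] ((20.0, 25.0), 14.4223051071167)
c [ 15  39  30  11 182] [268.62087912 300.73076923] ((29.5, 45.5), 14.916534423828125)
slot [[ 556.  -247.1   85. ]
 [ 560.8 -265.4   85. ]
 [ 525.1 -277.3   85. ]
 [ 518.8 -257.9   85. ]] [ 540.13439905 -261.94350406   85.        ]
screws [[ 564.3 -132.6   86. ]
 [ 613.3 -289.6   86. ]
 [ 494.5 -325.5   86. ]
 [ 446.2 -169.3   86. ]] [ 529.55815701 -229.23489903   86.        ]
case yaw 17.25920889337641
case mid-35y [ 539.94248436 -262.65892849   86.        ]
Tkey [483.75651776 295.76793661 175.        ] red [513.95778564 220.16431318 180.        ]
rack yaw 20.494667796425276
[[-0.001  0.344  0.939]
 [-0.002  0.939 -0.344]
 [-1.    -0.002 -0.   ]]
jaw yaw 69.90059190313377
```

Run:
```python
from h import *
p0=np.array([206.168,563.471,204.892]);R0=down(69.901)
print(delta(p0,R0,[538.5,145.5,275],down(20)))
p1=np.array([538.5,145.5]);
for f in (.5,.6): q=p0[:2]+f*(p1-p0[:2]); print(q,delta(p0,R0,[*q,275],down(69.901-50*f)))
```

```text
(array([-0.0701, -0.2783,  0.4557]), array([ 0.8709,  0.    , -0.    ]))
[372.334  354.4855] (array([-0.0701, -0.1392,  0.2279]), array([0.4363, 0.    , 0.    ]))
[405.5672 312.6884] (array([-0.0701, -0.167 ,  0.2734]), array([0.5236, 0.    , 0.    ]))
```

Call:
drive_tool:
  deltas:
    - [0, -0.035, 0, 0, 0, 0, 0]
    - [0, -0.07, 0, 0, 0, 0, 0]
    - [0, -0.07, -0.02, 0.033, 0.065, 0, 0]
    - [0, -0.07, -0.041, 0.067, 0.13, 0, 0]
    - [0, -0.07, -0.062, 0.101, 0.195, 0, 0]
    - [0, -0.07, -0.083, 0.135, 0.26, 0, 0]
    - [0, -0.07, -0.104, 0.17, 0.325, 0, 0]
    - [0, -0.07, -0.125, 0.204, 0.39, 0, 0]
    - [0, -0.07, -0.146, 0.238, 0.455, 0, 0]
    - [0, -0.07, -0.166, 0.272, 0.52, 0, 0]

```text
time: 0.98
tool_pos: [405.2, 312.3, 274.8]
tcp_rot: [-97.3, 90.0, -147.3]
ft_force: [0.9, 0.3, -0.5]
finger_gap: 85.6
```

```bash
cat >> h.py <<'E'
def after(p,yaw,d,turn): return np.array(p)+down(yaw).apply(np.array(d)*1000), yaw-np.degrees(turn)
E
python3 - <<'E'
from h import *
p,y=after([206.168,563.471,204.892],69.901,[-.07,-.166,.272],.52);print(p,y)
print(delta(p,down(y),[538.5,145.5,265],down(20)))
E
```

```text
[404.55847948 314.10937975 274.892     ] 40.10719465319718
(array([ 0.0099, -0.0062,  0.2152]), array([ 0.3509,  0.    , -0.    ]))
```

Call:
drive_tool:
  deltas:
    - [0, 0, 0, 0.035, 0.06, 0, 0]
    - [0, 0, -0.001, 0.07, 0.12, 0, 0]
    - [0, 0, -0.002, 0.105, 0.18, 0, 0]
    - [0, 0, -0.003, 0.14, 0.24, 0, 0]
    - [0, 0.005, -0.005, 0.175, 0.3, 0, 0]
    - [0, 0.01, -0.006, 0.2, 0.351, 0, 0]
    - [0, 0.01, -0.006, 0.215, 0.351, 0, 0]
    - [0, 0.01, -0.006, 0.215, 0.351, 0, 0]
    - [0, 0.01, -0.006, 0.215, 0.351, 0, 0]
    - [0, 0.01, -0.006, 0.215, 0.351, 0, 0]

```text
time: 1.82
tool_pos: [538.0, 146.8, 265.1]
tcp_rot: [-175.7, 90.0, 114.4]
ft_force: [-0.0, 0.8, 1.1]
finger_gap: 85.3
```

Run:
```python
from h import *
print(after([404.55847948,314.10937975,274.892],40.10719465,[.01,-.006,.215],.351))
s=save('wrist','w1'); print(proj(s,[[538.5,145.5,176],[538.5,145.5,106],[540,-262,85]]))
st=sense();print(st['tool_pos'],st['time'])
```

```text
(array([538.47666677, 145.8033516 , 264.892     ]), np.float64(19.996376040908103))
[[330.16776684 234.05212731]
 [330.2994003  208.25337936]
 [214.98399539 513.03950083]]
[537.95688299 147.04003814 265.23824444] 1.8667
```

View pics/w1.png

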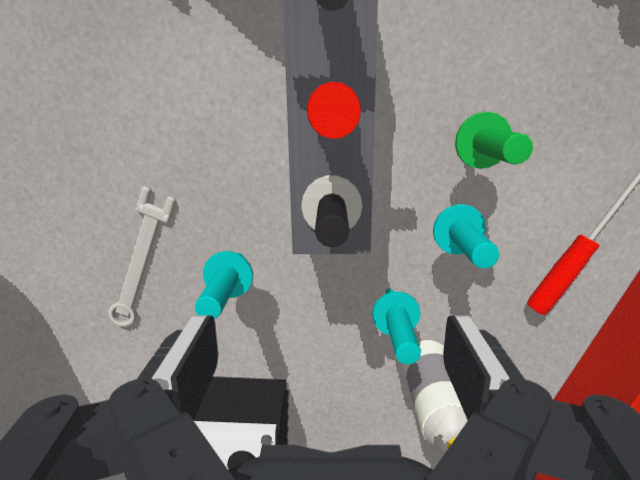

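Run:
```python
from h import *
s=load('w1');f=s['frame'];g=cv2.cvtColor(f,cv2.COLOR_BGR2GRAY)
sub=f[160:260,290:375];hsv=cv2.cvtColor(sub,cv2.COLOR_BGR2HSV)
cv2.imwrite('pics/c4.png',cv2.resize(sub,None,fx=6,fy=6))
m=(g[160:260,290:375]<50).astype(np.uint8)
n,l,st,c=cv2.connectedComponentsWithStats(m)
print([ (st[i],c[i]+[290,160]) for i in range(1,n) if st[i,4]>50])
m=(g[160:260,290:375]>105).astype(np.uint8)
n,l,st,c=cv2.connectedComponentsWithStats(m)
print([ (st[i],c[i]+[290,160]) for i in range(1,n) if st[i,4]>50])
print(plane(s,332,231.5,176),plane(s,331,206,106))
```

```text
[(array([  25,   34,   35,   53, 1267], dtype=int32), array([331.81057616, 220.82320442]))]
[(array([  0,   0,  85, 100, 803], dtype=int32), array([336.86550436, 239.37235367])), (array([  10,   15,   62,   55, 1730], dtype=int32), array([330.10289017, 197.79479769]))]
[539.03949114 147.63558338 176.        ] [538.38139921 147.54143475 106.        ]
```

View pics/c4.png

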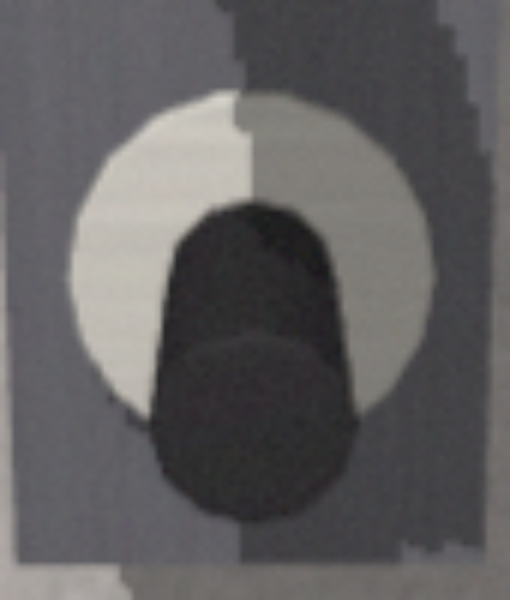

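Call:
drive_tool:
  deltas:
    - [0, 0.03, 0.001, -0.0014, 0, 0, 0]
    - [0, 0.065, 0.001, -0.0014, 0, 0, 0]
    - [0, 0.1, 0.001, -0.0014, 0, 0, 0]
    - [0, 0.125, 0.001, -0.0014, 0, 0, 0]
    - [0, 0.137, 0.001, -0.0014, 0, 0, 0]
    - [0, 0.137, 0.001, -0.0014, 0, 0, 0]
    - [120, 0.137, 0.001, -0.0014, 0, 0, 0]
    - [255, 0.137, 0.001, -0.0014, 0, 0, 0]
    - [255, 0.137, 0.001, -0.0014, 0, 0, 0]
    - [255, 0.137, 0.001, -0.0014, 0, 0, 0]
  squeeze: 60

```text
time: 2.7
tool_pos: [540.4, 147.8, 130.1]
tcp_rot: [80.4, 89.8, 10.4]
ft_force: [1.0, -0.8, -0.4]
finger_gap: 38.7
```

Call:
drive_tool:
  deltas:
    - [255, 0, 0, 0, 0, 0, 0]
    - [255, 0, 0, 0, 0, 0, 0]
    - [255, 0, 0, 0, 0, 0, 0]
    - [255, 0, 0, 0, 0, 0, 0]
    - [255, 0, 0, 0, 0, 0, 0]
    - [255, 0, 0, 0, 0, 0, 0]
    - [255, 0, 0, 0, 0, 0, 0]
    - [255, -0.003, 0, 0, 0, 0, 0]
    - [255, -0.006, 0, 0, 0, 0, 0]
    - [255, -0.01, 0, 0, 0, 0, 0]
  squeeze: 60

```text
time: 3.53
tool_pos: [538.7, 147.4, 137.9]
tcp_rot: [-100.2, 90.0, -170.2]
ft_force: [-0.0, 0.3, -0.8]
finger_gap: 22.1
```

Run:
```python
from h import *
s=save('wrist','w2');s=save('side','s2')
cv2.imwrite('pics/c5.png',cv2.resize(s['frame'][130:330,90:350],None,fx=3,fy=3))
st=sense();print(st['tool_pos'],st['time'],st['ft_force'],st['finger_gap'])
```

```text
[539.43207075 147.53800116 138.77468709] 3.6333 [ 0.62064849 -0.24521438 -1.76417794] 21.878838855106405
```

View pics/w2.png

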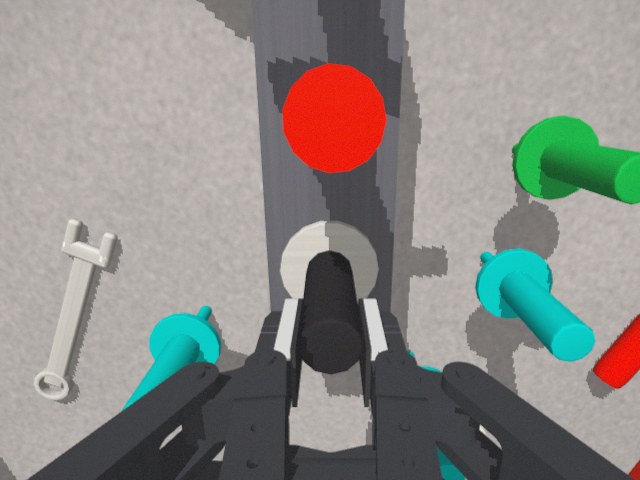

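View pics/c5.png

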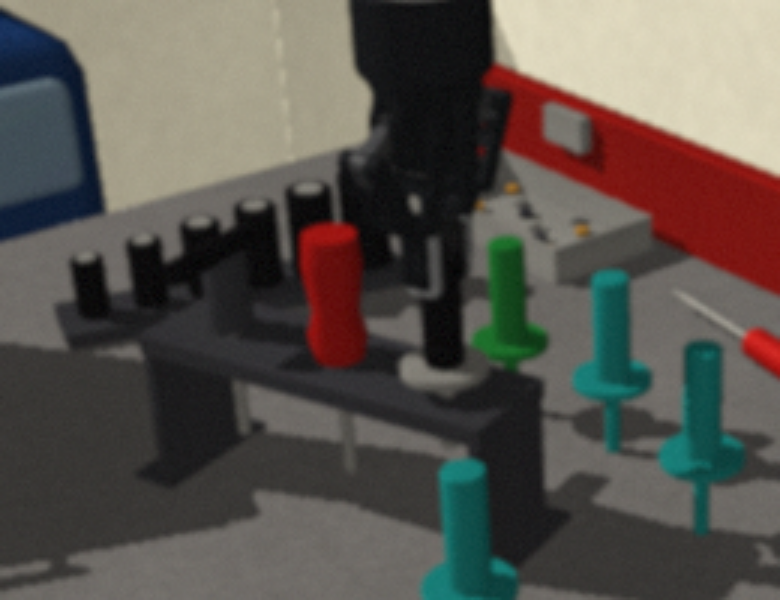

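Call:
drive_tool:
  deltas:
    - [255, -0.03, 0, 0, 0, 0, 0]
    - [255, -0.065, 0, 0, 0, 0, 0]
    - [255, -0.1, 0, 0, 0, 0, 0]
    - [255, -0.105, -0.01, 0.0275, 0, 0, 0]
    - [255, -0.105, -0.023, 0.0632, 0, 0, 0]
    - [255, -0.105, -0.036, 0.099, 0, 0, 0]
    - [255, -0.105, -0.049, 0.1346, 0, 0, 0]
    - [255, -0.105, -0.062, 0.1703, 0, 0, 0]
    - [255, -0.105, -0.075, 0.2061, 0, 0, 0]
    - [255, -0.105, -0.085, 0.2335, 0, 0, 0]

```text
time: 4.47
tool_pos: [538.5, -103.9, 242.9]
tcp_rot: [-20.8, 90.0, -90.9]
ft_force: [-0.4, 0.1, -0.5]
finger_gap: 21.4
```

Run:
```python
from h import *
p,y=after([538.94,147.46,137.9],19.996,[-.105,-.085,.2335],0);print(p,y)
print(delta(p,down(y),[540,-262.3,240],down(17.3)))
st=sense();print(st['tool_pos'],st['time'],st['ft_force'],st['finger_gap'])
```

```text
[ 538.91048283 -101.02993768  242.9       ] 19.996
(array([ 0.0029, -0.0541,  0.1519]), array([ 0.0471,  0.    , -0.    ]))
[ 538.45398041 -103.86241581  242.85393524] 4.4667 [-0.44971575  0.13561396 -0.52496123] 21.449125367637198
```

Call:
drive_tool:
  deltas:
    - [255, 0, -0.009, 0.025, 0.008, 0, 0]
    - [255, 0, -0.021, 0.06, 0.02, 0, 0]
    - [255, 0, -0.033, 0.094, 0.03, 0, 0]
    - [255, 0.003, -0.045, 0.127, 0.04, 0, 0]
    - [255, 0.003, -0.052, 0.147, 0.047, 0, 0]
    - [255, 0.003, -0.0541, 0.152, 0.047, 0, 0]
    - [255, 0.003, -0.0541, 0.152, 0.047, 0, 0]
    - [255, 0.003, -0.0541, 0.152, 0.047, 0, 0]
    - [255, 0.003, -0.0541, 0.152, 0.047, 0, 0]
    - [255, 0.003, -0.0541, 0.152, 0.047, 0, 0]

```text
time: 5.3
tool_pos: [540.4, -261.0, 240.1]
tcp_rot: [103.9, 90.0, 31.3]
ft_force: [0.0, -0.3, -1.5]
finger_gap: 22.1
```

Run:
```python
from h import *
s=save('wrist','w3');print(proj(s,[[540,-262.3,85]]))
q=save('side','s3');st=sense();print(st['tool_pos'],st['time'],st['ft_force'],st['finger_gap'])
cv2.imwrite('pics/c6.png',cv2.resize(q['frame'][200:460,280:540],None,fx=2.3,fy=2.3))
```

```text
[[329.33196405 209.08997432]]
[ 540.3714852  -261.20953592  240.16884571] 5.4 [ 0.54030369 -0.40298804 -1.28974268] 21.346695148086223
```

View pics/w3.png

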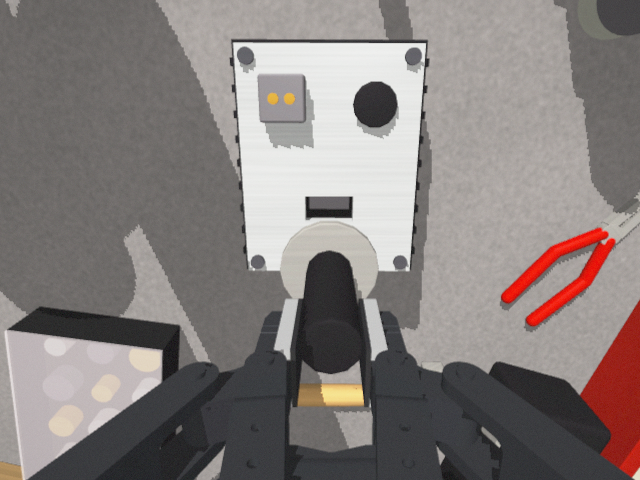

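View pics/c6.png

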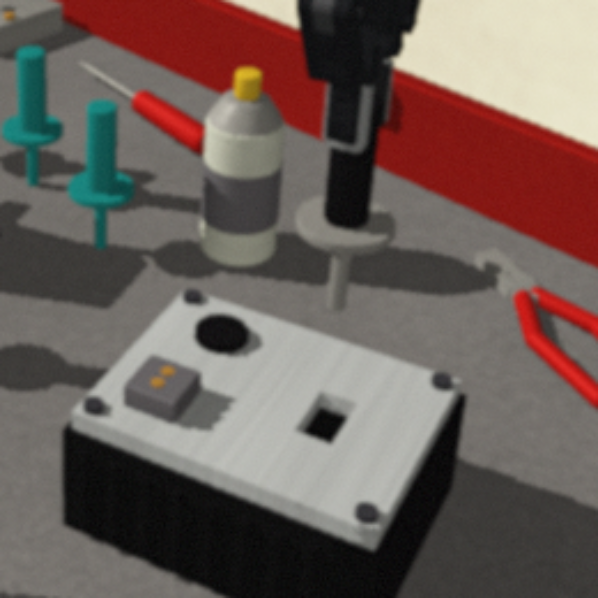

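Run:
```python
from h import *
s=load('w3');q=load('s3');f=s['frame']
print('slot w',plane(s,329,207,85))
x,y=540.2,-261.5
z=240.1-78
P=proj(q,[[x,y,z],[x,y,z+50],[x,y,z+56],[x,y,z+126]]);print('side exp tip,collar bot, collar top, handle top',((P-[280,200])*2.3).round(1))
P=proj(s,[[x,y,z+56],[x,y,z+126]]);print('wrist exp collar top, handle top',P)
g=cv2.cvtColor(f,cv2.COLOR_BGR2GRAY)[185:230,290:370]
m=(g<140).astype(np.uint8);n,l,st,c=cv2.connectedComponentsWithStats(m)
for i in range(1,n):
    if st[i,4]>80: print(st[i],c[i]+[290,185])
```

```text
slot w [ 539.19933014 -260.66855105   85.        ]
side exp tip,collar bot, collar top, handle top [[339.  302.9]
 [347.3 224.9]
 [348.3 215.2]
 [361.   96.2]]
wrist exp collar top, handle top [[329.33112591 272.61929607]
 [328.68885345 352.75922657]]
[ 15  12  48  23 994] [328.47384306 206.98993964]
```

Call:
drive_tool:
  deltas:
    - [255, 0.02, 0, 0, 0, 0, 0]
    - [255, 0.045, 0, 0, 0, 0, 0]
    - [255, 0.062, 0, 0, 0, 0, 0]
    - [255, 0.07, 0, 0, 0, 0, 0]
    - [255, 0.072, 0, 0, 0, 0, 0]
    - [255, 0.072, 0, 0, 0, 0, 0]
    - [255, 0.072, 0, 0, 0, 0, 0]
    - [255, 0.072, 0, 0, 0, 0, 0]
    - [255, 0.072, 0, 0, 0, 0, 0]
    - [255, 0.072, 0, 0, 0, 0, 0]
  squeeze: 80

```text
time: 6.23
tool_pos: [540.6, -262.7, 169.0]
tcp_rot: [41.7, 89.9, -31.0]
ft_force: [-0.0, -0.2, -2.0]
finger_gap: 21.3
```

Run:
```python
from h import *
q=save('side','s4');st=sense();print(st['tool_pos'],st['time'],st['ft_force'],st['finger_gap'])
x,y,_=st['tool_pos']
for z in (90,): print(((proj(q,[[x,y,z],[x,y,z+50],[540,-262,85]])-[340,280])*4))
cv2.imwrite('pics/c7.png',cv2.resize(q['frame'][280:430,340:500],None,fx=4,fy=4,interpolation=cv2.INTER_CUBIC))
```

```text
[ 540.42773872 -262.60724859  168.74174932] 6.2833 [-0.48115014 -0.12022002 -1.52488782] 21.36224020620345
[[333.25234021 389.51530248]
 [346.61833951 265.32654599]
 [329.66519245 401.19035083]]
```

View pics/c7.png

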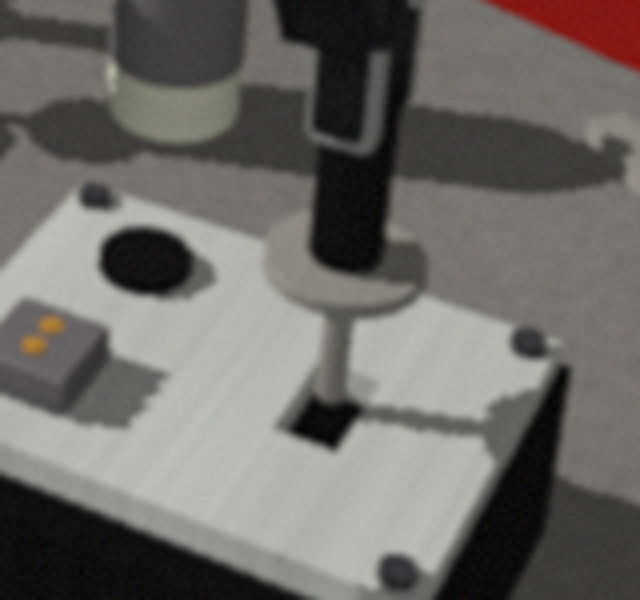

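Call:
drive_tool:
  deltas:
    - [255, 0.003, 0, 0, 0, 0, 0]
    - [255, 0.006, 0, 0, 0, 0, 0]
    - [255, 0.01, 0, 0, 0, 0, 0]
    - [255, 0.014, 0, 0, 0, 0, 0]
    - [255, 0.018, 0, 0, 0, 0, 0]
    - [255, 0.022, 0, 0, 0, 0, 0]
    - [255, 0.026, 0, 0, 0, 0, 0]
    - [255, 0.029, 0, 0, 0, 0, 0]
    - [255, 0.031, 0, 0, 0, 0, 0]
    - [255, 0.032, 0, 0, 0, 0, 0]

```text
time: 7.12
tool_pos: [539.9, -262.2, 135.4]
tcp_rot: [-138.3, 90.0, 149.0]
ft_force: [0.8, 0.1, -0.8]
finger_gap: 21.0
```

Call:
drive_tool:
  deltas:
    - [255, 0.002, 0, 0, 0, 0, 0]
    - [255, 0.004, 0, 0, 0, 0, 0]
    - [255, 0.006, 0, 0, 0, 0, 0]
    - [255, 0.008, 0, 0, 0, 0, 0]
    - [255, 0.01, 0, 0, 0, 0, 0]
    - [255, 0.012, 0, 0, 0, 0, 0]
    - [255, 0.014, 0, 0, 0, 0, 0]
    - [255, 0.016, 0, 0, 0, 0, 0]
    - [255, 0.018, 0, 0, 0, 0, 0]
    - [255, 0.02, 0, 0, 0, 0, 0]

```text
time: 7.95
tool_pos: [540.6, -263.0, 117.3]
tcp_rot: [29.8, 89.9, -42.9]
ft_force: [-2.8, 0.2, 6.6]
finger_gap: 21.1
```

Call:
drive_tool:
  deltas:
    - [255, 0.0005, 0, 0, 0, 0, 0]
    - [255, 0.001, 0, 0, 0, 0, 0]
    - [255, 0.0015, 0, 0, 0, 0, 0]
    - [255, 0.002, 0, 0, 0, 0, 0]
    - [255, 0.002, 0, 0, 0, 0, 0]
    - [255, 0.002, 0, 0, 0, 0, 0]
    - [255, 0.002, 0, 0, 0, 0, 0]
    - [255, 0.002, 0, 0, 0, 0, 0]
    - [255, 0.002, 0, 0, 0, 0, 0]
    - [255, 0.002, 0, 0, 0, 0, 0]

```text
time: 8.78
tool_pos: [540.6, -262.9, 115.2]
tcp_rot: [31.6, 89.9, -41.1]
ft_force: [-1.7, -0.2, 5.7]
finger_gap: 21.0
```

Run:
```python
from h import *
q=save('side','s5');st=sense();print(st['tool_pos'],st['time'],st['ft_force'],st['finger_gap'])
cv2.imwrite('pics/c8.png',cv2.resize(q['frame'][280:430,340:500],None,fx=4,fy=4,interpolation=cv2.INTER_CUBIC))
```

```text
[ 540.61101946 -262.93774614  115.23280538] 8.8333 [-1.67982174  0.23038932  6.28863707] 21.152475976016966
```

View pics/c8.png

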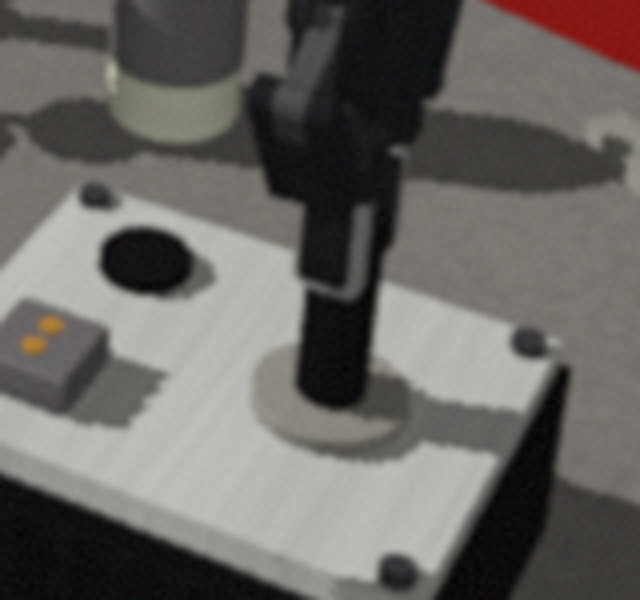

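Call:
drive_tool:
  deltas:
    - [255, 0.0005, 0, 0, 0, 0, 0]
    - [255, 0.001, 0, 0, 0, 0, 0]
    - [255, 0.0015, 0, 0, 0, 0, 0]
    - [255, 0.0015, 0, 0, 0, 0, 0]
    - [255, 0.002, 0, 0, 0, 0, 0]
    - [255, 0.002, 0, 0, 0, 0, 0]
    - [255, 0.002, 0, 0, 0, 0, 0]
    - [255, 0.002, 0, 0, 0, 0, 0]
    - [255, 0.002, 0, 0, 0, 0, 0]
    - [255, 0.002, 0, 0, 0, 0, 0]

```text
time: 9.67
tool_pos: [540.8, -263.2, 114.7]
tcp_rot: [29.6, 89.8, -43.1]
ft_force: [-5.0, 1.5, 15.0]
finger_gap: 21.5
```

Call:
drive_tool:
  deltas:
    - [255, 0.0005, 0, 0, 0, 0, 0]
    - [255, 0.001, 0, 0, 0, 0, 0]
    - [255, 0.0015, 0, 0, 0, 0, 0]
    - [255, 0.0015, 0, 0, 0, 0, 0]
    - [255, 0.0015, 0, 0, 0, 0, 0]
    - [255, 0.0015, 0, 0, 0, 0, 0]
    - [255, 0.0015, 0, 0, 0, 0, 0]
    - [255, 0.0015, 0, 0, 0, 0, 0]
    - [255, 0.0015, 0, 0, 0, 0, 0]
    - [255, 0.0015, 0, 0, 0, 0, 0]

```text
time: 10.5
tool_pos: [541.0, -263.4, 114.7]
tcp_rot: [28.7, 89.8, -44.0]
ft_force: [-10.7, 3.2, 23.8]
finger_gap: 21.5
```

Run:
```python
from h import *
q=save('side','s6');st=sense();print(st['tool_pos'],st['time'],st['ft_force'],st['wrist_torque'])
cv2.imwrite('pics/c9.png',cv2.resize(q['frame'][320:420,370:470],None,fx=6,fy=6,interpolation=cv2.INTER_CUBIC))
save('wrist','w6')
```

```text
[ 540.94729204 -263.41470522  114.61695535] 10.55 [-10.35821958   3.83581488  23.75165159] [0.67423663 1.88540189 0.0698841 ]
```

View pics/c9.png

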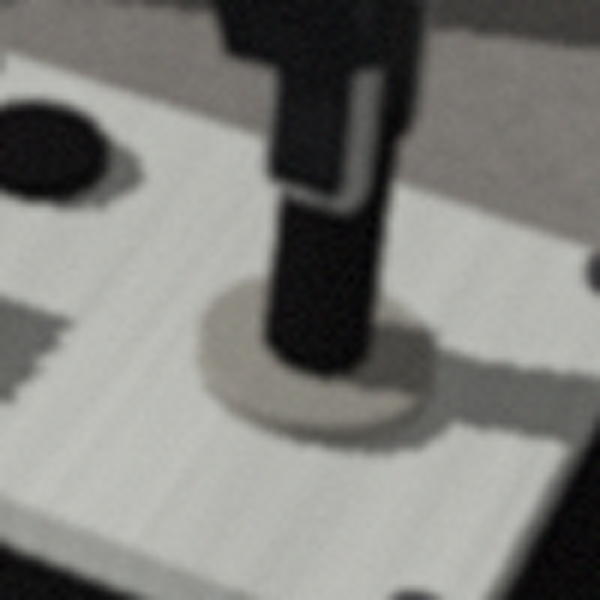

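View pics/w6.png

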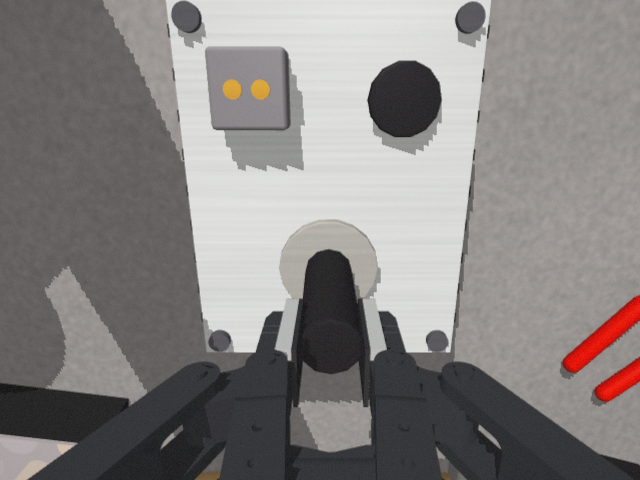

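Call:
drive_tool:
  deltas:
    - [255, -0.001, 0, 0, 0, 0, 0]
    - [255, -0.002, 0, 0, 0, 0, 0]
    - [255, -0.003, 0, 0, 0, 0, 0]
    - [255, -0.003, 0, 0, 0, 0, 0]
    - [0, -0.003, 0, 0, 0, 0, 0]
    - [0, -0.003, 0, 0, 0, 0, 0]
    - [0, -0.003, 0, 0, 0, 0, 0]
    - [0, -0.003, 0, 0, 0, 0, 0]
    - [0, -0.003, 0, 0, 0, 0, 0]
    - [0, -0.003, 0, 0, 0, 0, 0]

```text
time: 11.43
tool_pos: [540.0, -262.3, 113.2]
tcp_rot: [-137.3, 90.0, 150.0]
ft_force: [-0.2, -0.1, 0.4]
finger_gap: 85.3
```

Run:
```python
from h import *
q=save('side','s7');st=sense();print(st['tool_pos'],st['time'],st['ft_force'],st['finger_gap'])
cv2.imwrite('pics/c10.png',cv2.resize(q['frame'][310:420,360:480],None,fx=5,fy=5,interpolation=cv2.INTER_CUBIC))
save('wrist','w7')
```

```text
[ 539.99839218 -262.2992356   113.22838338] 11.4833 [0.38677948 0.24224974 0.06249764] 85.40261439263739
```

View pics/c10.png

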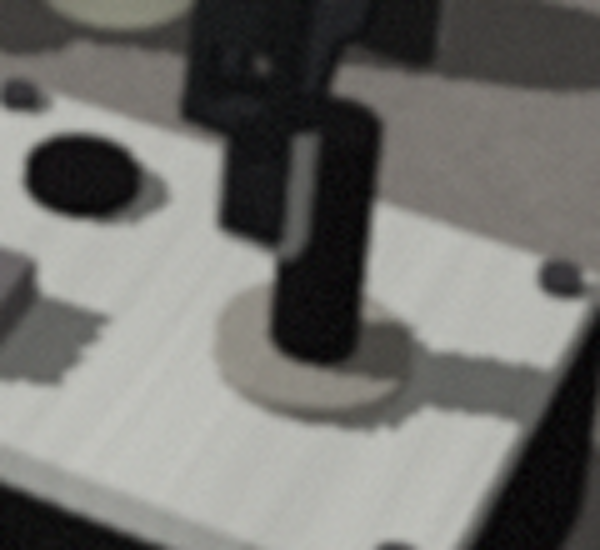

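View pics/w7.png

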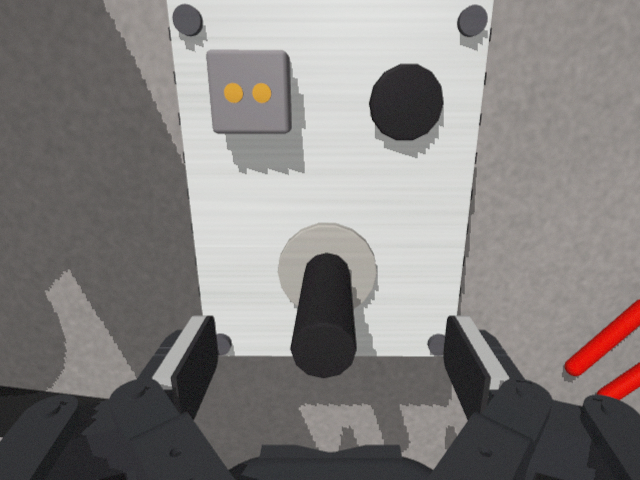

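Run:
```python
from h import *
s=load('w7');q=load('s7')
c=plane(s,327,plane and 269,91);h=plane(s,323.7,349,161);print(c,h)
f=s['frame'][215:385,265:390];cv2.imwrite('pics/c11.png',cv2.resize(f,None,fx=4,fy=4))
# side: handle top vs. collar
x,y=540,-261.5
print((proj(q,[[x,y,161],[x,y,91],[x,y,85]])-[360,310])*5)
```

```text
[ 538.05643691 -261.33251319   91.        ] [ 537.73018934 -262.01209697  161.        ]
[[336.00790488 112.3097371 ]
 [312.50426102 332.51715628]
 [310.58023428 350.54350853]]
```

View pics/c11.png

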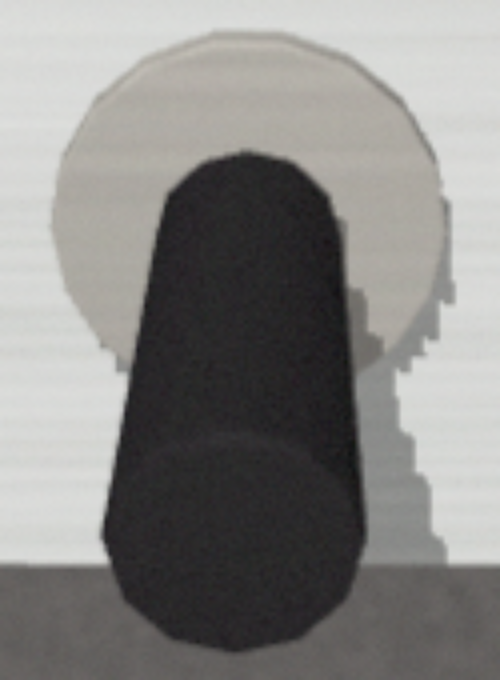

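Call:
drive_tool:
  deltas:
    - [0, -0.015, 0, 0, 0, 0, 0]
    - [0, -0.04, 0, 0, 0, 0, 0]
    - [0, -0.07, 0, 0, 0, 0, 0]
    - [0, -0.09, 0, 0, 0, 0, 0]
    - [0, -0.1, 0, 0, 0, 0, 0]
    - [0, -0.1, 0, 0, 0, 0, 0]
    - [0, -0.1, 0, 0, 0, 0, 0]
    - [255, -0.1, 0, 0, 0, 0, 0]
    - [255, -0.1, 0, 0, 0, 0, 0]
    - [255, -0.1, 0, 0, 0, 0, 0]

```text
time: 12.37
tool_pos: [539.2, -261.9, 211.4]
tcp_rot: [-138.1, 89.8, 149.2]
ft_force: [-0.7, 0.3, 0.3]
finger_gap: 51.6
```

Run:
```python
from h import *
q=save('side','s8');s=save('top','t8');st=sense();print(st['tool_pos'],st['time'],st['ft_force'],st['finger_gap'])
cv2.imwrite('pics/c12.png',cv2.resize(q['frame'][300:420,360:480],None,fx=5,fy=5,interpolation=cv2.INTER_CUBIC))
s=save('wrist','w8');x,y=540,-262
print(proj(s,[[x,y,161],[x,y,91]]))
```

```text
[ 539.5631664  -262.0808507   212.17487873] 12.4667 [0.88306853 0.51961165 0.62880346] 36.453767911549406
[[330.95131988 252.09199589]
 [331.04273078 219.26366195]]
```

View pics/c12.png

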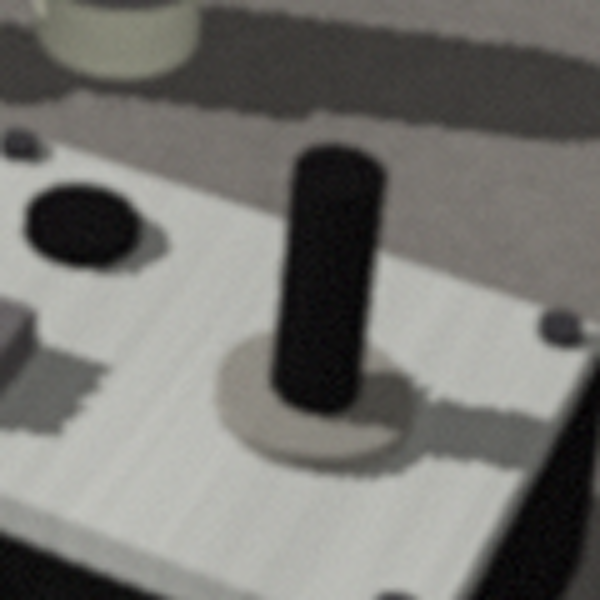

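View pics/w8.png

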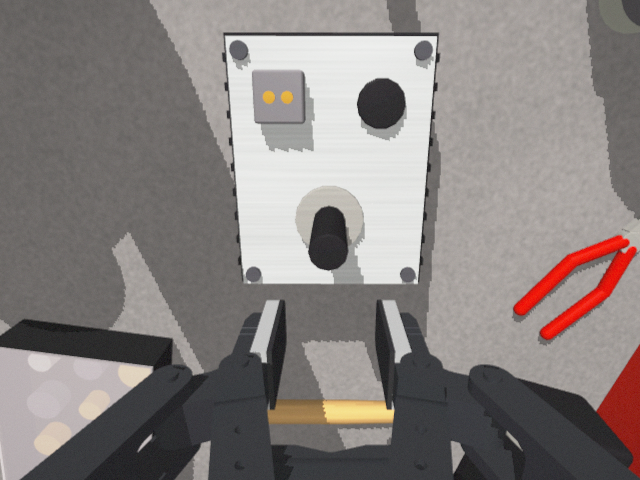

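Call:
drive_tool:
  deltas:
    - [255, 0, -0.001, 0, 0, 0, 0]
    - [255, 0, -0.001, 0, 0, 0, 0]
    - [255, 0.01, -0.001, 0, 0, 0, 0]
    - [255, 0.025, -0.001, 0, 0, 0, 0]
    - [255, 0.038, -0.001, 0, 0, 0, 0]
    - [255, 0.044, -0.001, 0, 0, 0, 0]
    - [255, 0.047, -0.001, 0, 0, 0, 0]
    - [255, 0.048, -0.001, 0, 0, 0, 0]
    - [255, 0.048, -0.001, 0, 0, 0, 0]
    - [255, 0.048, -0.001, 0, 0, 0, 0]

```text
time: 13.35
tool_pos: [539.5, -262.9, 166.1]
tcp_rot: [41.7, 89.9, -31.0]
ft_force: [0.3, 1.1, -0.9]
finger_gap: -0.0
```

Call:
drive_tool:
  deltas:
    - [255, 0.0005, 0, 0, 0, 0, 0]
    - [255, 0.001, 0, 0, 0, 0, 0]
    - [255, 0.0015, 0, 0, 0, 0, 0]
    - [255, 0.002, 0, 0, 0, 0, 0]
    - [255, 0.0025, 0, 0, 0, 0, 0]
    - [255, 0.003, 0, 0, 0, 0, 0]
    - [255, 0.0035, 0, 0, 0, 0, 0]
    - [255, 0.004, 0, 0, 0, 0, 0]
    - [255, 0.0045, 0, 0, 0, 0, 0]
    - [255, 0.005, 0, 0, 0, 0, 0]

```text
time: 14.18
tool_pos: [539.1, -262.7, 160.3]
tcp_rot: [-120.9, 90.0, 166.4]
ft_force: [0.8, -0.1, -0.6]
finger_gap: 0.2
```

Call:
drive_tool:
  deltas:
    - [255, 0.0003, 0, 0, 0, 0, 0]
    - [255, 0.0006, 0, 0, 0, 0, 0]
    - [255, 0.0009, 0, 0, 0, 0, 0]
    - [255, 0.0012, 0, 0, 0, 0, 0]
    - [255, 0.0015, 0, 0, 0, 0, 0]
    - [255, 0.0018, 0, 0, 0, 0, 0]
    - [255, 0.0021, 0, 0, 0, 0, 0]
    - [255, 0.0024, 0, 0, 0, 0, 0]
    - [255, 0.0027, 0, 0, 0, 0, 0]
    - [255, 0.003, 0, 0, 0, 0, 0]

```text
time: 15.02
tool_pos: [539.1, -262.7, 157.3]
tcp_rot: [-73.7, 90.0, -146.4]
ft_force: [1.3, -0.2, 0.3]
finger_gap: -0.1
```

Run:
```python
from h import *
q=save('side','s9');st=sense();print(st['tool_pos'],st['time'],st['ft_force'],st['finger_gap'])
cv2.imwrite('pics/c13.png',cv2.resize(q['frame'][300:420,360:480],None,fx=5,fy=5,interpolation=cv2.INTER_CUBIC))
s=save('wrist','w9')
```

```text
[ 539.07893023 -262.63914595  157.33120907] 15.0667 [-0.13283975  0.36792828 -0.57998355] 0.12050623999944159
```

View pics/c13.png

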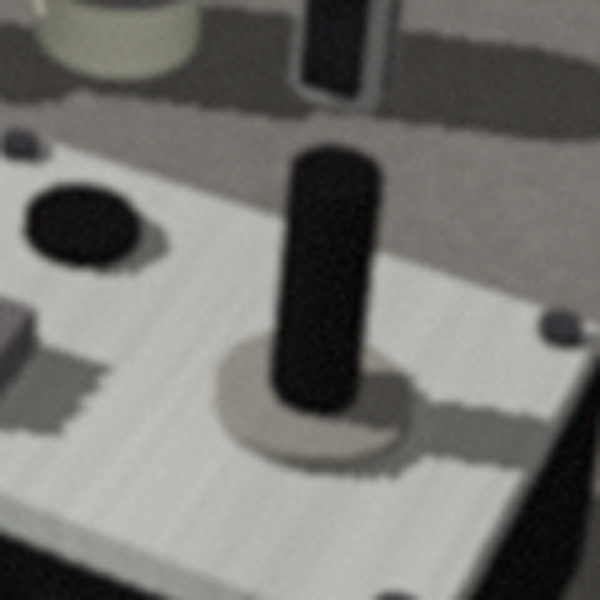

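View pics/w9.png

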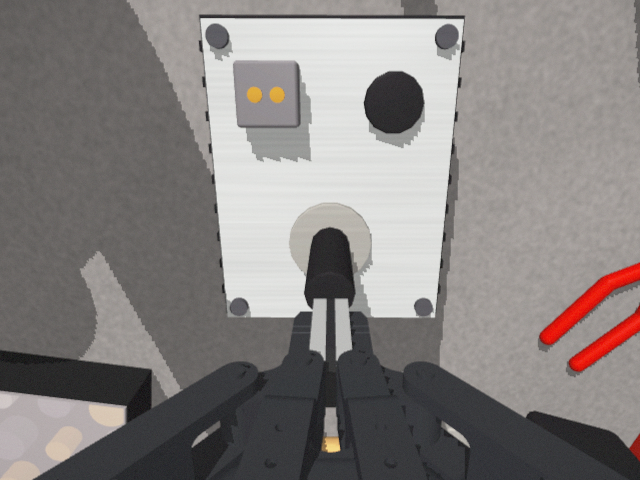

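Call:
drive_tool:
  deltas:
    - [255, 0.002, 0, 0, 0, 0, 0]
    - [255, 0.004, 0, 0, 0, 0, 0]
    - [255, 0.006, 0, 0, 0, 0, 0]
    - [255, 0.008, 0, 0, 0, 0, 0]
    - [255, 0.0095, 0, 0, 0, 0, 0]
    - [255, 0.0105, 0, 0, 0, 0, 0]
    - [255, 0.011, 0, 0, 0, 0, 0]
    - [255, 0.0115, 0, 0, 0, 0, 0]
    - [255, 0.012, 0, 0, 0, 0, 0]
    - [255, 0.012, 0, 0, 0, 0, 0]

```text
time: 15.95
tool_pos: [539.1, -262.7, 145.4]
tcp_rot: [21.2, 90.0, -51.5]
ft_force: [-0.4, 0.4, -0.7]
finger_gap: -0.5
```

Call:
drive_tool:
  deltas:
    - [255, 0.0005, 0, 0, 0, 0, 0]
    - [255, 0.001, 0, 0, 0, 0, 0]
    - [255, 0.0015, 0, 0, 0, 0, 0]
    - [255, 0.002, 0, 0, 0, 0, 0]
    - [255, 0.0025, 0, 0, 0, 0, 0]
    - [255, 0.003, 0, 0, 0, 0, 0]
    - [255, 0.003, 0, 0, 0, 0, 0]
    - [255, 0.003, 0, 0, 0, 0, 0]
    - [255, 0.003, 0, 0, 0, 0, 0]
    - [255, 0.003, 0, 0, 0, 0, 0]

```text
time: 16.78
tool_pos: [539.1, -262.7, 142.4]
tcp_rot: [40.4, 90.0, -32.3]
ft_force: [-0.3, -0.9, 0.5]
finger_gap: 0.4
```

Run:
```python
from h import *
q=save('side','s10');st=sense();print(st['tool_pos'],st['time'],st['ft_force'],st['finger_gap'])
cv2.imwrite('pics/c14.png',cv2.resize(q['frame'][300:420,360:480],None,fx=5,fy=5,interpolation=cv2.INTER_CUBIC))
```

```text
[ 539.11014156 -262.67838171  142.4528047 ] 16.8333 [-0.23211268  0.26373241  0.10378487] 0.0512063737351448
```

View pics/c14.png

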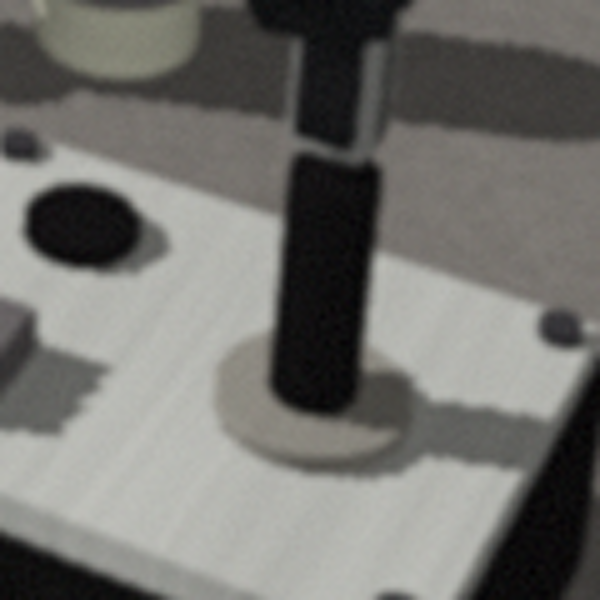

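Just above the handle top (tip at (335,160)). Continue slowly.

Call:
drive_tool:
  deltas:
    - [255, 0.0005, 0, 0, 0, 0, 0]
    - [255, 0.001, 0, 0, 0, 0, 0]
    - [255, 0.0015, 0, 0, 0, 0, 0]
    - [255, 0.002, 0, 0, 0, 0, 0]
    - [255, 0.0025, 0, 0, 0, 0, 0]
    - [255, 0.003, 0, 0, 0, 0, 0]
    - [255, 0.003, 0, 0, 0, 0, 0]
    - [255, 0.003, 0, 0, 0, 0, 0]
    - [255, 0.003, 0, 0, 0, 0, 0]
    - [255, 0.003, 0, 0, 0, 0, 0]

```text
time: 17.67
tool_pos: [539.1, -262.7, 139.4]
tcp_rot: [65.3, 90.0, -7.4]
ft_force: [0.0, 0.6, 0.1]
finger_gap: -0.1
```

Call:
drive_tool:
  deltas:
    - [255, 0.0005, 0, 0, 0, 0, 0]
    - [255, 0.001, 0, 0, 0, 0, 0]
    - [255, 0.0015, 0, 0, 0, 0, 0]
    - [255, 0.002, 0, 0, 0, 0, 0]
    - [255, 0.0025, 0, 0, 0, 0, 0]
    - [255, 0.003, 0, 0, 0, 0, 0]
    - [255, 0.003, 0, 0, 0, 0, 0]
    - [255, 0.003, 0, 0, 0, 0, 0]
    - [255, 0.003, 0, 0, 0, 0, 0]
    - [255, 0.003, 0, 0, 0, 0, 0]

```text
time: 18.5
tool_pos: [539.1, -262.7, 136.5]
tcp_rot: [0.8, 90.0, -71.9]
ft_force: [0.6, 0.2, 0.8]
finger_gap: -0.2
```

Run:
```python
from h import *
q=save('side','s11');st=sense();print(st['tool_pos'],st['time'],st['ft_force'],st['finger_gap'])
a=cv2.resize(q['frame'][300:420,360:480],None,fx=5,fy=5,interpolation=cv2.INTER_CUBIC)
cv2.imwrite('pics/c15.png',a)
s=save('wrist','w11')
cv2.imwrite('pics/c16.png',cv2.resize(s['frame'][180:380,230:430],None,fx=3,fy=3))
```

```text
[ 539.10756369 -262.69349065  136.44599488] 18.55 [ 0.24106262 -0.70785788  0.05383057] 0.49426041367213436
```

View pics/c15.png

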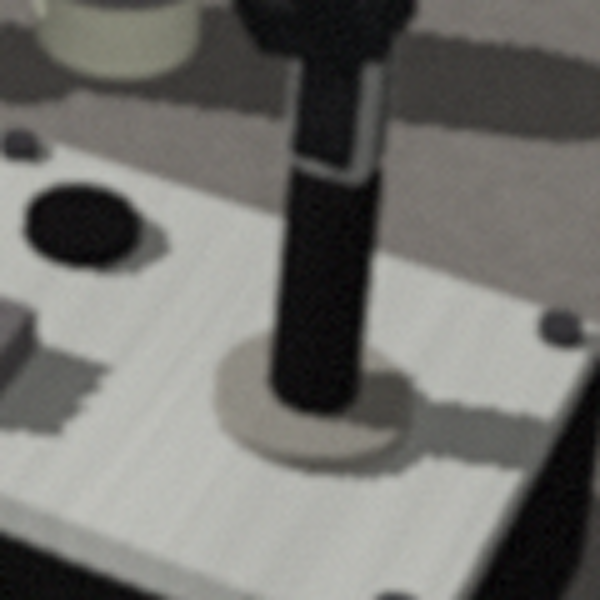

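View pics/c16.png

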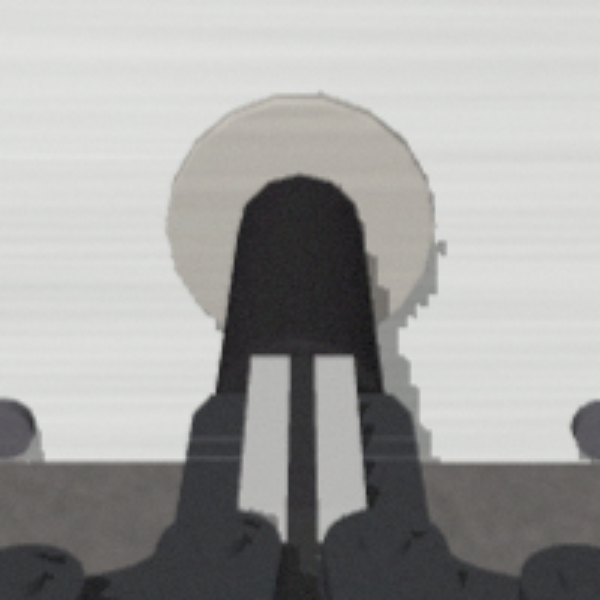

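Call:
drive_tool:
  deltas:
    - [255, 0.0005, 0, 0, 0, 0, 0]
    - [255, 0.001, 0, 0, 0, 0, 0]
    - [255, 0.0015, 0, 0, 0, 0, 0]
    - [255, 0.002, 0, 0, 0, 0, 0]
    - [255, 0.0025, 0, 0, 0, 0, 0]
    - [255, 0.003, 0, 0, 0, 0, 0]
    - [255, 0.0035, 0, 0, 0, 0, 0]
    - [255, 0.004, 0, 0, 0, 0, 0]
    - [255, 0.004, 0, 0, 0, 0, 0]
    - [255, 0.004, 0, 0, 0, 0, 0]

```text
time: 19.43
tool_pos: [540.0, -263.1, 134.8]
tcp_rot: [41.8, 89.8, -30.9]
ft_force: [-2.3, 2.1, 12.1]
finger_gap: -0.4
```

Call:
drive_tool:
  deltas:
    - [255, 0.0005, 0, 0, 0, 0, 0]
    - [255, 0.001, 0, 0, 0, 0, 0]
    - [255, 0.0015, 0, 0, 0, 0, 0]
    - [255, 0.002, 0, 0, 0, 0, 0]
    - [255, 0.0022, 0, 0, 0, 0, 0]
    - [255, 0.0022, 0, 0, 0, 0, 0]
    - [255, 0.0022, 0, 0, 0, 0, 0]
    - [255, 0.0022, 0, 0, 0, 0, 0]
    - [255, 0.0022, 0, 0, 0, 0, 0]
    - [255, 0.0022, 0, 0, 0, 0, 0]

```text
time: 20.27
tool_pos: [540.7, -263.5, 134.8]
tcp_rot: [42.3, 89.7, -30.4]
ft_force: [-7.3, 4.2, 24.7]
finger_gap: 0.2
```

Run:
```python
from h import *
q=save('side','s12');st=sense();print(st['tool_pos'],st['time'],st['ft_force'],st['finger_gap'])
a=cv2.resize(q['frame'][300:420,360:480],None,fx=5,fy=5,interpolation=cv2.INTER_CUBIC)
cv2.imwrite('pics/c17.png',a)
```

```text
[ 540.71982891 -263.49537535  134.86262756] 20.3167 [-7.23141446  4.25493966 23.94054553] 0.10636740091720549
```

View pics/c17.png

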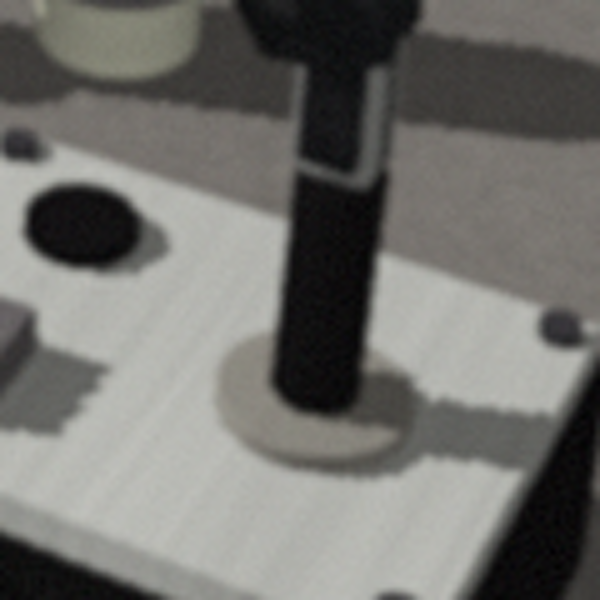

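Call:
drive_tool:
  deltas:
    - [255, -0.001, 0, 0, 0, 0, 0]
    - [255, -0.002, 0, 0, 0, 0, 0]
    - [255, -0.003, 0, 0, 0, 0, 0]
    - [255, -0.005, 0, 0, 0, 0, 0]
    - [255, -0.015, 0, 0, 0, 0, 0]
    - [255, -0.04, 0, 0, 0, 0, 0]
    - [255, -0.075, 0, 0, 0, 0, 0]
    - [255, -0.09, 0, 0, 0, 0, 0]
    - [255, -0.09, 0, 0, 0, 0, 0]
    - [255, -0.09, 0, 0, 0, 0, 0]

```text
time: 21.15
tool_pos: [539.8, -263.1, 222.0]
tcp_rot: [41.4, 89.8, -31.3]
ft_force: [-1.8, 0.5, -0.8]
finger_gap: -0.0
```

Run:
```python
from h import *
q=save('side','s13');s=save('wrist','w13');st=sense();print(st['tool_pos'],st['time'],st['ft_force'])
a=cv2.resize(q['frame'][300:420,360:480],None,fx=5,fy=5,interpolation=cv2.INTER_CUBIC)
cv2.imwrite('pics/c18.png',a)
cv2.imwrite('pics/c19.png',cv2.resize(s['frame'][160:320,250:410],None,fx=3.7,fy=3.7))
x,y=539,-262
print((proj(q,[[x,y,161],[x,y,91]])-[360,300])*5,(proj(s,[[x,y,161],[x,y,91]])-[250,160])*3.7)
b=load('s8');d=cv2.absdiff(q['frame'][320:420,370:480],b['frame'][320:420,370:480]);print('diff max after vs before press',d.max(),d.mean())
```

```text
[ 538.50149936 -262.32737227  219.00291554] 21.25 [-1.28089251 -0.49739643 -0.91644838]
[[335.05651278 164.77180116]
 [311.56421926 385.14130113]] [[297.50825103 319.37066633]
 [297.86983705 204.95361348]]
diff max after vs before press 40 2.3102424242424244
```

View pics/c18.png

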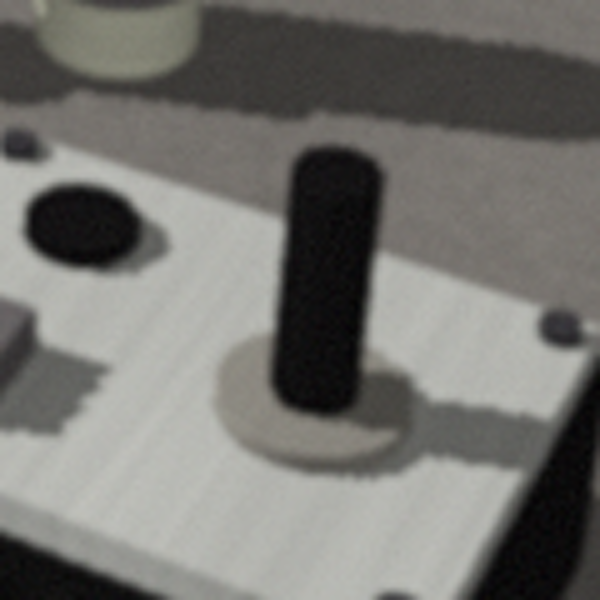

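View pics/c19.png

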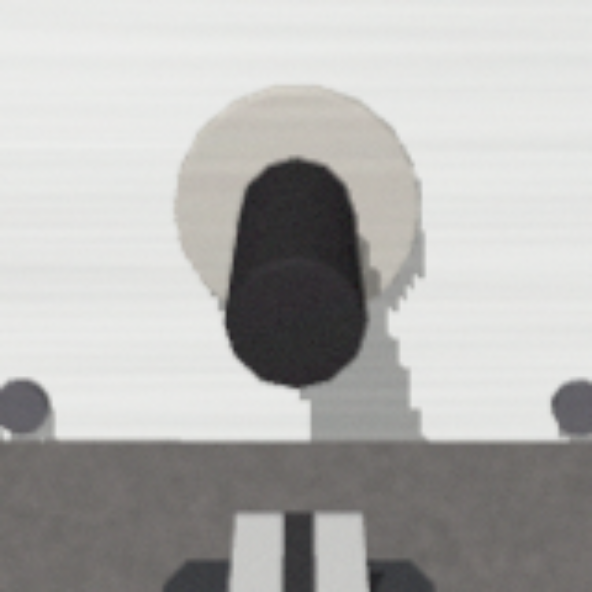

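Run:
```python
from h import *
a=load('side0')['frame'];b=load('s13')['frame']
print('can diff',cv2.absdiff(a[225:320,362:408],b[225:320,362:408]).mean())
print(np.abs(sense()['qd']).max()); print(hand_in())
```

```text
can diff 6.482684973302822
0.8737770025294705
the job is handed in; nothing more can be done
None
```

The service pin is out of the rack and standing released in the cover slot. The job was handed in at about 21 s of the 37 s allowed, with the arm clear above the pin.

- **Insertion:** I lowered the pin while watching the wrist force. The tab began yielding at about 8 N. The collar then met the cover firmly: the tool's height stayed at 114.7 mm while the force rose to about 25 N.
- **Extra press:** After letting go, the pin looked very slightly tilted. I pressed the handle top with the closed fingers, up to about 24 N. It did not sink further, and I backed off.
- **Last pictures:** In the side and wrist views the collar and handle top appear within about 1 mm of where a flat-seated, upright pin should be (tops at 91 and 161 mm). The latch is hidden, so that it is pressed to 0.015 is inferred from the seated collar.

**Checks that disagreed:**
- **Fingertips:** They sat about 20 mm higher than the stated tool point, so the extra press needed more downward travel than planned.
- **Sideways force:** The extra press also drew a sideways force of about 7 N and moved the handle top about 1 mm; it was upright again afterwards.
- **Spray can:** Its image patch differed from the start by 6.5 grey levels on average, above the 2.3 I got when comparing two pictures of the pin area. I put this down to arm shadow but did not measure the can again. The arm stayed far from it, no contact force showed, and it was still standing in the side pictures.

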